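# Release and shut the red craft box's tray

### The job

The red craft box's tray is locked out on its full-extension slides. Press the yellow release lever beside the red box's tray all the way down, then push that tray fully home, its front flush against the box. Do not disturb the blue box's tray or its lever.

Things in the scene. Friction and masses are not known exactly. Their poses are not given: they have to be found in the camera images.
- red_lever_pad (a point): Middle of the top of the RED box's yellow lever pad: 32 mm along the tray, 26 across, top 68 mm above counter, in the gap beside the white tray (walls 45 mm high). In red_tray_front's frame at x +79, y -68, z +18 mm. Pressed down with 3 to 5 N it tips on a hinge 35 mm further in and sinks 14 mm to a firm stop; 9 mm or more frees the tray. No spring: it stays down. Rides with the tray.
- red_tray_front (a point): Middle of the outer face of the RED tray's front panel, 50 mm above counter: flat, upright, 190 mm wide, spanning heights 12 to 88 mm, 12 mm thick. x points into the box (the way home), y left along the panel, z up. The box behind is fixed to the counter, 190 wide, 170 deep, 100 high (115 over its folded handle).
- red_tray (a joint): How far the red tray stands out, m: 0 = fully home against its stop, front panel against the box; about 0.13 = locked out at the start. With the lever up it is blocked after 1 to 3 mm; freed, it slides with 2 to 4 N and stays where left.
- blue_lever_pad (a point): The same point on the like lever of the BLUE craft box, a twin whose tray is also locked out, beside the red one; the boxes may stand either way round. Leave its tray and lever as they are.

How it is judged:
By the outcome, as a careful person would: the job done as asked, in the order asked, and still so for the second after the job is handed in, with the robot touching nothing.
It also fails if it takes over 35 s, if anything falls off the work surface, if the arm or the gripper's body presses on something with over 40 N, if the wrist force passes 120 N, or if a joint passes its speed limit or range.

### The arm

A 6-joint arm with a two-finger parallel gripper is mounted at the origin on the work surface. World frame = base frame: x ahead of the robot, y to its left, z up, the work surface at z = 0. Lengths are in m, angles in rad, forces in N, time in s.
With the tool pointing down it reaches from about 0.35 to 0.925 m from the base axis. Payload 6.4 kg.
Tool frame: the origin (TCP) lies between the finger pads; the fingertips stand 8 mm ahead of it and the grasp point (between the pads) lies 11 mm behind it; z points along the fingers, y is the direction in which the jaws open and shut (so a half turn about z gives the same grasp; the last joint's range is limited). The gripper opens to 85 mm and grips with 20 to 120 N. Pads are 22 mm wide; open, the fingers measure 114 mm over their backs; the gripper's body (76 mm by 85 mm) begins 54 mm behind the grasp point. The pads swing forward as they close: fully open they stand 13 mm farther back than shut.
Start: joints at [1.14, 0.245, 1.558, -0, 1.339, -0.174], TCP at [0.165, 0.629, 0.239] pointing down, gripper open.
Joint ranges: [-3.13, 3.13], [-1.02, 2.26], [0.13, 2.54], [-0.95, 4.09], [0.21, 2.88], [-2.74, 2.74]. Speed limits (rad/s): [2.57, 2.57, 3.14, 3.14, 3.14, 3.14].

### API

Orientations are given as a unit quaternion [w, x, y, z].
In Python, from plant import * gives the robot as it stands.
- The arm moves only by the shell command python3 -m pendant 'ROWS'. ROWS is JSON, a list of rows, each a list of 5 numbers: the gripper's target within -1 to 1 (shut at 1, half-way at 0, fully open at -1), then the shift along the world's x, y, z in cm, then the turn about the world's z in rad. A call has 1 to 20 rows; each row is the pose to reach, as a shift and turn from the pose commanded when the call began; what a row does not reach only later rows make up. A row lasts 1/12 s, in which the tool goes at most 41.7 mm and 7.16 degrees, less where a joint would pass 70% of its speed; a pose out of reach is approached as far as the arm can. A call with a gripper value outside its range is refused whole. The fingers move at their own pace and stop on an object; the grip force is fixed at half the most. Time passes only in rows, so rows that repeat a pose let the fingers close. It gives the time, the measured TCP pose, the force and the opening at its end, in the units of the state.
- get_obs(): the state, without advancing time (a new reading comes with each control period).
- capture(name): name is "side" or "top"; returns (picture, depth): 400x640x3 uint8, red, green, blue; 400x640 float32, m along the optical axis (not along the pixel's ray), 0 where there is no reading.
- camera_info(name): a dict with "fx", "fy", "cx", "cy" (pixels), "R" (3x3) and "t" (3): a world point X has camera coordinates R X + t. Camera axes: x right, y down, z forward; pixel columns grow to the right and rows downward; lengths in m; the calibration is good to about 2 mm. A picture is of the moment at which its call begins. camera_info takes no time and is no camera call.
- job_done(): hands the job in, once; it reports no verdict.
The state is a dict: "time_s": time; "joint_pos": joint angles; "joint_vel": joint speeds; "effort": joint torques, N m; "ee_pos": TCP position; "tcp_rot": TCP orientation; "wrist_force": force on the tool from outside, world axes, zero at the start; "torque": the same for the moment, N m; "grip_width": finger opening in m.
Only numpy, scipy, OpenCV 4.12 (cv2) and the standard library are available. Lean on these libraries where they do the work, as an engineer would, in place of code of your own. Each camera call takes 0.05 s, during which the arm holds its last target. There are 200 camera calls.

## Working session

There is one attempt and no reset: what is moved stays moved. The work goes in short steps, Python scripts to look and compute and a shell command to move; the robot and the scene stay as the last step left them, time stands still between calls to the robot, and variables do not carry over. Pictures are saved under pics/ and viewed, on a budget of 10 in all, crops included, one or two more only if the job needs it, and the job is handed in when it is done.

```bash
mkdir -p pics; python3 - <<'E'
from plant import *
import cv2,numpy as np
for n in("top","side"):
    p,d=capture(n); np.savez(f"{n}0.npz",p=p,d=d); cv2.imwrite(f"pics/{n}0.png",p[...,::-1]); c=camera_info(n); print(n,c)
o=get_obs();print(o["time_s"],o["ee_pos"],o["tcp_rot"],o["grip_width"])
E
```

```text
top {'fx': 431.6780899464887, 'fy': 431.6780899464887, 'cx': 322.17083392532993, 'cy': 189.19131076399992, 'R': array([[ 0.03271688, -0.99946035, -0.00293562],
       [-0.97201362, -0.03113449, -0.23285223],
       [ 0.23263517,  0.01047166, -0.9725077 ]]), 't': array([-0.04772995,  0.63616845,  0.75517148])}
side {'fx': 376.5473526222562, 'fy': 376.5473526222562, 'cx': 318.628442564906, 'cy': 196.8841359631874, 'R': array([[-0.95577181, -0.2932653 ,  0.02226433],
       [-0.18050229,  0.52513092, -0.83165885],
       [ 0.232205  , -0.79889485, -0.55484039]]), 't': array([0.57145403, 0.19460451, 0.59505567])}
0.1 [0.16486737 0.62824417 0.23828763] [-2.78478094e-04  1.28043688e-01  9.91768138e-01 -8.35346511e-04] 0.08545005810616493
```

View pics/top0.png

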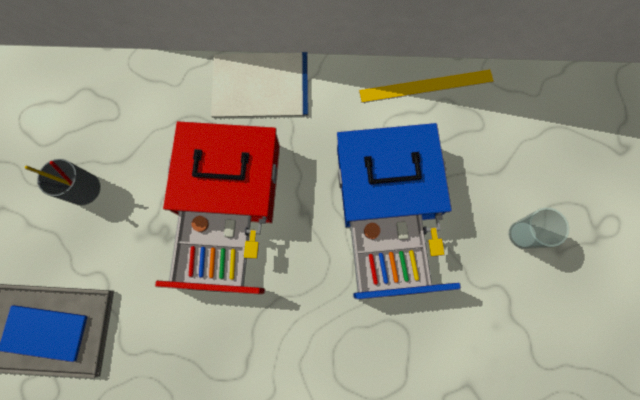

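View pics/side0.png

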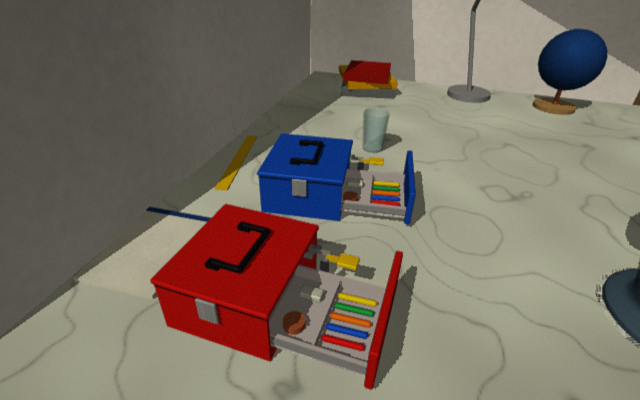

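The top view shows the red box on the left (lever pad about (251,245), front panel from (157,284) to (263,291)) and the blue one on the right. The side view agrees, and the arm is out of the way. Next I'll compute world positions.

```bash
cat > h.py <<'E'
from plant import *
import cv2,numpy as np
def ray(n,u,v,z):
    c=camera_info(n);R,t=c["R"],c["t"];o=-R.T@t
    d=R.T@np.array([(u-c["cx"])/c["fx"],(v-c["cy"])/c["fy"],1]);return o+d*(z-o[2])/d[2]
def world(n,d):
    c=camera_info(n);v,u=np.mgrid[:400,:640];P=np.stack([(u-c["cx"])/c["fx"]*d,(v-c["cy"])/c["fy"]*d,d],-1)
    return (P-c["t"])@c["R"]
def measure(n,p,d):
    hsv=cv2.cvtColor(p,cv2.COLOR_RGB2HSV);W=world(n,d)
    H,S,V=[hsv[...,i].astype(int) for i in range(3)]
    yel=(H>18)&(H<33)&(S>150)&(V>110)&(d>0)
    red=((H<6)|(H>174))&(S>150)&(d>0)
    return W,yel.astype(np.uint8),red.astype(np.uint8)
E
python3 - <<'E'
from h import *
for n in("top","side"):
    f=np.load(n+"0.npz");W,y,r=measure(n,f["p"],f["d"])
    k,L,s,c=cv2.connectedComponentsWithStats(y)
    for i in range(1,k):
        if s[i,4]>25:
            w=W[L==i];print(n,"yel",s[i],c[i].round(1),np.median(w,0).round(4),w.min(0).round(3),w.max(0).round(3),"ray",ray(n,*c[i],.068).round(4))
    k,L,s,c=cv2.connectedComponentsWithStats(r)
    for i in range(1,k):
        if s[i,4]>150:
            w=W[L==i];print(n,"red",s[i],c[i].round(1),np.median(w,0).round(4),w.min(0).round(3),w.max(0).round(3))
f=np.load("top0.npz");W,y,r=measure("top",f["p"],f["d"])
m=(r>0)&(np.arange(400)[:,None]>278)
ctr=max(cv2.findContours(m.astype(np.uint8),0,1)[0],key=cv2.contourArea);b=cv2.boxPoints(cv2.minAreaRect(ctr))
print([(q.round(1),ray("top",*q,.088).round(4)) for q in b])
w=W[m];w=w[w[:,2]>.08];print(np.polyfit(w[:,1],w[:,0],1),w.min(0),w.max(0),len(w))
E
```

```text
top yel [ 360   70  133   32 1643] [425.2  85.3] [ 0.8992 -0.247   0.0026] [ 0.857 -0.397 -0.003] [ 0.943 -0.103  0.01 ] ray [ 0.8654 -0.2317  0.068 ]
top yel [428 228  16  28 298] [435.4 243.8] [ 0.5397 -0.2441  0.0668] [ 0.519 -0.27  -0.003] [ 0.571 -0.231  0.071] ray [ 0.5403 -0.2434  0.068 ]
top yel [244 230  15  28 283] [251.  246.2] [0.5231 0.1034 0.0667] [ 0.504  0.091 -0.001] [0.556 0.121 0.071] ray [0.5245 0.1032 0.068 ]
top yel [229 249   6  30 124] [231.9 263.5] [0.4942 0.1439 0.033 ] [0.466 0.14  0.021] [0.522 0.15  0.036] ray [0.4912 0.1366 0.068 ]
top yel [409 250  10  31 139] [413.6 264.9] [ 0.5019 -0.2093  0.0326] [ 0.474 -0.218  0.026] [ 0.531 -0.201  0.038] ray [ 0.4997 -0.2019  0.068 ]
top red [ 163  122  116  100 9039] [222.5 169.7] [0.6632 0.1614 0.0995] [ 0.578  0.066 -0.001] [0.758 0.266 0.113]
top red [156 281 108  13 658] [210.  286.9] [0.4475 0.1682 0.0874] [0.439 0.079 0.001] [0.456 0.267 0.092]
side yel [390  75   8  14  69] [393.3  82.6] [ 0.5841 -0.9189  0.0523] [ 0.569 -1.057  0.002] [ 0.603 -0.909  0.058] ray [ 0.5777 -0.8626  0.068 ]
side yel [348  82
[... 993 characters left out ...]
7 14586] [234.  277.3] [0.6581 0.2246 0.1004] [ 0.578  0.069 -0.001] [0.81  0.268 0.114]
side red [ 364  251   39  138 1363] [382.2 322.9] [0.448  0.2241 0.088 ] [0.439 0.082 0.016] [0.456 0.271 0.091]
side red [321 334  44  17 302] [342.6 342.2] [0.4951 0.2271 0.0333] [0.466 0.221 0.024] [0.526 0.231 0.036]
[(array([155.6, 286.2], dtype=float32), array([0.4454, 0.2661, 0.088 ])), (array([156.1, 279.7], dtype=float32), array([0.4569, 0.2667, 0.088 ])), (array([263.3, 287.5], dtype=float32), array([0.4496, 0.0724, 0.088 ])), (array([262.9, 294. ], dtype=float32), array([0.4382, 0.0725, 0.088 ]))]
[0.03568738 0.44139046] [0.43939649 0.07878496 0.08104465] [0.45532069 0.26730501 0.09160556] 637
```

```bash
python3 -m pendant '[[1,10,-15,0,0.1],[1,20,-30,0,0.22],[1,35,-52.5,0,0.22],[1,35,-52.5,0,0.22],[1,35,-52.5,0,0.22],[1,35,-52.5,0,0.22],[1,35,-52.5,0,0.22],[1,35,-52.5,0,0.22],[1,35,-52.5,0,0.22],[1,35,-52.5,0,0.22],[1,35,-52.5,0,0.22],[1,35,-52.5,0,0.22],[1,35,-52.5,0,0.22],[1,35,-52.5,0,0.22],[1,35,-52.5,0,0.22],[1,35,-52.5,0,0.22],[1,35,-52.5,0,0.22],[1,35,-52.5,0,0.22],[1,35,-52.5,0,0.22],[1,35,-52.5,0,0.22]]'
```

```text
time_s: 1.77
ee_pos: [0.5143, 0.105, 0.2391]
tcp_rot: [-0.0, 0.017, 1.0, 0.0]
wrist_force: [0.5, 0.2, -0.0]
grip_width: 0.0002
```

```bash
python3 -m pendant '[[1,0.1,-0.2,-4,0],[1,0.1,-0.2,-8,0],[1,0.1,-0.2,-12,0],[1,0.1,-0.2,-14.4,0],[1,0.1,-0.2,-14.4,0],[1,0.1,-0.2,-14.4,0]]'
python3 - <<'E'
from h import *
a=cv2.resize(capture("side")[0][180:380,220:460],(720,600),interpolation=cv2.INTER_CUBIC)
cv2.imwrite("pics/s1.png",a[...,::-1])
E
```

```text
time_s: 2.27
ee_pos: [0.515, 0.1027, 0.0947]
tcp_rot: [-0.001, 0.018, 1.0, 0.0]
wrist_force: [0.3, 0.2, 0.7]
grip_width: -0.0002
```

View pics/s1.png

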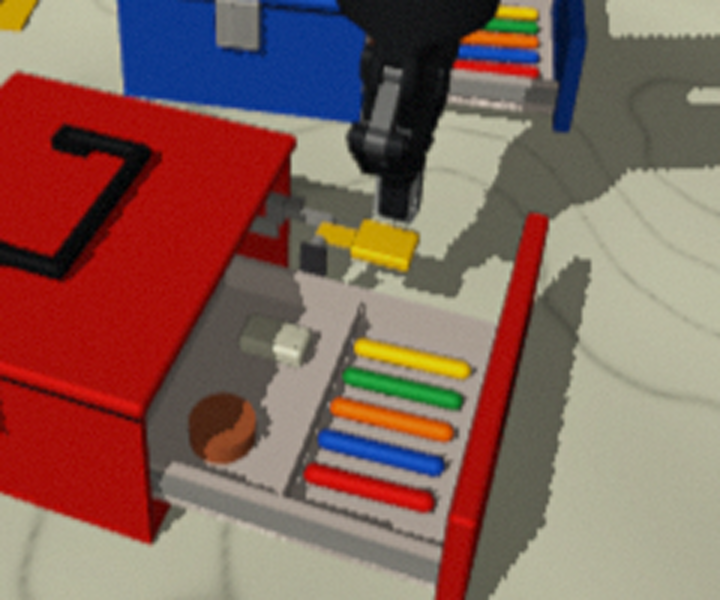

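The shut fingertips, at about (400,215) in the crop, sit just above the far half of the yellow pad at (385,243). The alignment is good, so I'll press gently.

```bash
python3 -m pendant '[[1,0,0,-1,0],[1,0,0,-1.5,0],[1,0,0,-1.8,0],[1,0,0,-2.1,0],[1,0,0,-2.4,0],[1,0,0,-2.4,0]]'; python3 -m pendant '[[1,0,0,-0.3,0],[1,0,0,-0.6,0],[1,0,0,-0.6,0]]'
```

```text
time_s: 2.82
ee_pos: [0.5162, 0.1017, 0.0712]
tcp_rot: [0.0, 0.018, 1.0, 0.0]
wrist_force: [-0.6, -0.0, 0.8]
grip_width: 0.0
time_s: 3.07
ee_pos: [0.5164, 0.1017, 0.0651]
tcp_rot: [0.0, 0.018, 1.0, 0.0]
wrist_force: [0.7, -0.1, 0.7]
grip_width: 0.0002
```

```bash
python3 -m pendant '[[1,0,0,-0.3,0],[1,0,0,-0.4,0]]';python3 -m pendant '[[1,0,0,-0.1,0],[1,0,0,-0.2,0]]'
python3 - <<'E'
from h import *
a=cv2.resize(capture("side")[0][200:300,300:420],(720,600),interpolation=cv2.INTER_CUBIC)
cv2.imwrite("pics/s2.png",a[...,::-1])
E
```

```text
time_s: 3.23
ee_pos: [0.5178, 0.1016, 0.0628]
tcp_rot: [0.002, 0.018, 1.0, -0.0]
wrist_force: [-0.9, 0.3, 13.3]
grip_width: 0.0
time_s: 3.4
ee_pos: [0.5194, 0.1016, 0.0625]
tcp_rot: [0.003, 0.018, 1.0, -0.0]
wrist_force: [-1.8, 0.1, 20.1]
grip_width: 0.0001
```

View pics/s2.png

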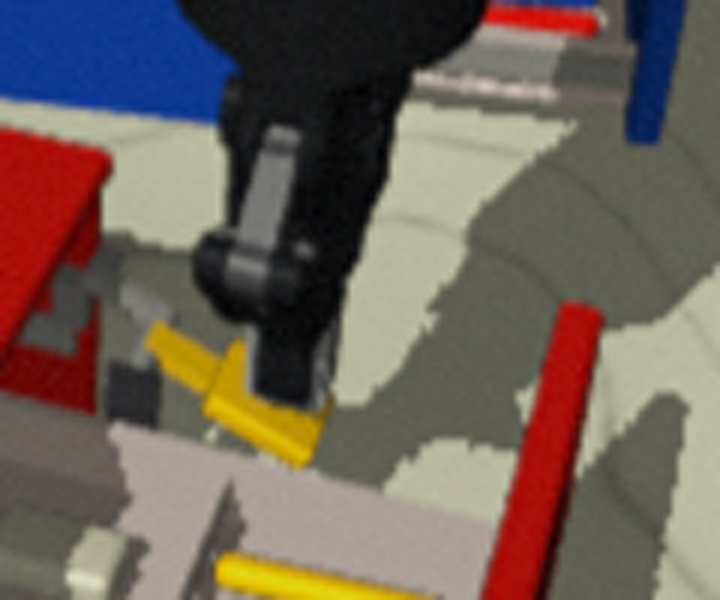

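The lever is tipped right down against its stop at 20 N. Next I'll lift off and go round in front of the panel.

```bash
python3 -m pendant '[[1,0,0,4,0],[1,0,0,8,0],[1,-4,2.5,9,0],[1,-8,5,9,0],[1,-12,7.1,9,0],[1,-12,7.1,9,0],[1,-12,7.1,9,0],[1,-12,7.1,5,0],[1,-12,7.1,1,0],[1,-12,7.1,0.2,0],[1,-12,7.1,0.2,0],[1,-12,7.1,0.2,0]]'
python3 - <<'E'
from h import *
a=cv2.resize(capture("side")[0][180:380,220:460],(720,600),interpolation=cv2.INTER_CUBIC)
cv2.imwrite("pics/s3.png",a[...,::-1])
E
```

```text
time_s: 4.45
ee_pos: [0.397, 0.1724, 0.0619]
tcp_rot: [0.0, 0.019, 1.0, -0.0]
wrist_force: [0.5, -0.6, -0.6]
grip_width: -0.0001
```

View pics/s3.png

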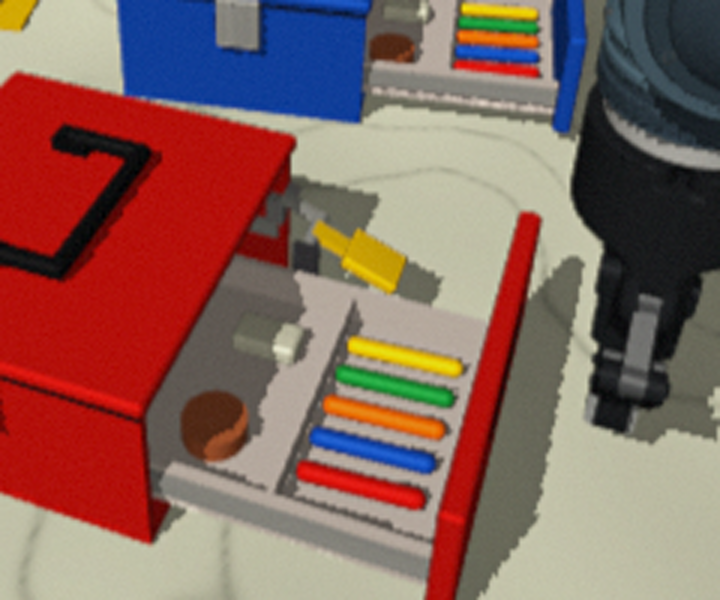

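The lever stays down. Now I'll push along the tray axis, checking force.

```bash
python3 -m pendant '[[1,1.5,0,0,0],[1,2.5,-0.1,0,0],[1,3.2,-0.1,0,0],[1,4,-0.1,0,0],[1,4.7,-0.2,0,0],[1,5.5,-0.2,0,0]]'; python3 -m pendant '[[1,1,0,0,0],[1,2,-0.1,0,0],[1,3,-0.1,0,0],[1,4,-0.1,0,0],[1,5,-0.2,0,0],[1,6,-0.2,0,0],[1,7,-0.3,0,0],[1,8,-0.3,0,0],[1,9,-0.3,0,0]]'
```

```text
time_s: 5.0
ee_pos: [0.4513, 0.1706, 0.0614]
tcp_rot: [-0.0, 0.018, 1.0, -0.0]
wrist_force: [-2.3, -1.0, 2.0]
grip_width: 0.0002
time_s: 5.75
ee_pos: [0.542, 0.1674, 0.0611]
tcp_rot: [-0.0, 0.018, 1.0, -0.0]
wrist_force: [-2.5, -1.7, 0.2]
grip_width: -0.0002
```

Sliding freely at 2–3 N. I'll finish in small steps up to the stop.

```bash
python3 -m pendant '[[1,0.4,0,0,0],[1,0.8,0,0,0],[1,1.2,0,0,0],[1,1.5,-0.1,0,0]]'; python3 -m pendant '[[1,0.2,0,0,0],[1,0.4,0,0,0],[1,0.4,0,0,0]]'; python3 -m pendant '[[1,0.2,0,0,0],[1,0.4,0,0,0],[1,0.4,0,0,0]]'
```

```text
time_s: 6.08
ee_pos: [0.5564, 0.1671, 0.0614]
tcp_rot: [0.0, 0.018, 1.0, 0.0]
wrist_force: [-2.0, 1.0, 0.9]
grip_width: 0.0006
time_s: 6.33
ee_pos: [0.5605, 0.1668, 0.0614]
tcp_rot: [0.0, 0.018, 1.0, 0.0]
wrist_force: [-0.1, -0.4, 0.6]
grip_width: -0.0001
time_s: 6.58
ee_pos: [0.5611, 0.1668, 0.061]
tcp_rot: [-0.004, 0.018, 1.0, -0.0]
wrist_force: [-14.0, -0.9, 10.3]
grip_width: -0.0002
```

```bash
python3 -m pendant '[[1,0.2,0,0,0],[1,0.2,0,0,0]]'; python3 -m pendant '[[1,-2,0,0,0],[1,-5,0,0,0],[1,-9,0,0,0],[1,-13,0,2,0],[1,-15,0,6,0],[1,-15,0,10,0],[1,-15,0,14,0],[1,-15,4,18,0],[1,-15,8,18,0],[1,-15,12,18,0],[1,-15,16,18,0],[1,-15,20,18,0],[1,-15,20,18,0],[1,-15,20,18,0]]'
python3 - <<'E'
from h import *
P={}
for n in("top","side"):
    p,d=capture(n);P[n]=p
    W,y,r=measure(n,p,d);k,L,s,c=cv2.connectedComponentsWithStats(r)
    for i in range(1,k):
        if s[i,4]>150: w=W[L==i];print(n,"red",s[i],w.min(0).round(3),w.max(0).round(3))
    k,L,s,c=cv2.connectedComponentsWithStats(y)
    for i in range(1,k):
        if s[i,4]>60: print(n,"yel",s[i],c[i].round(1),np.median(W[L==i],0).round(4))
    w=W[(r>0)&(W[...,0]<.7)&(abs(W[...,1]-.165)<.06)&(W[...,2]>.03)];print(n,"front x pct",np.percentile(w[:,0],[0,1,3,5]).round(4))
cv2.imwrite("pics/f.png",np.vstack([P["top"][100:320,100:500],P["side"][110:390,100:500]])[...,::-1])
o=get_obs();print(o["time_s"],o["ee_pos"],o["wrist_force"])
E
```

```text
time_s: 6.75
ee_pos: [0.5611, 0.1669, 0.0607]
tcp_rot: [-0.007, 0.018, 1.0, -0.001]
wrist_force: [-22.3, -1.2, 14.9]
grip_width: -0.0003
time_s: 7.92
ee_pos: [0.4159, 0.3687, 0.2414]
tcp_rot: [0.0, 0.017, 1.0, 0.0]
wrist_force: [0.3, -0.2, -0.2]
grip_width: -0.0
top red [ 163  122  116  105 9967] [0.568 0.066 0.016] [0.759 0.266 0.113]
top yel [ 360   70  133   32 1639] [425.2  85.3] [ 0.8993 -0.2467  0.0025]
top yel [428 228  16  28 297] [435.4 243.8] [ 0.5396 -0.2438  0.0669]
top yel [409 250  10  31 141] [413.6 264.7] [ 0.5022 -0.2093  0.0325]
top front x pct [0.5692 0.5699 0.571  0.5721]
side red [343  61  48  23 869] [ 0.603 -1.103  0.032] [ 0.786 -0.858  0.079]
side red [  151   204   172   157 16728] [ 0.569  0.069 -0.   ] [0.81  0.268 0.114]
side yel [347  74  51  16 336] [372.6  84.7] [ 0.658  -0.8841  0.0437]
side yel [215 136  42  54 644] [235.3 163.7] [ 0.8919 -0.2182  0.004 ]
side yel [361 157  22   8 115] [373.4 160.7] [ 0.5382 -0.2374  0.0679]
side yel [373 181  20   6  81] [382.5 183.3] [ 0.5098 -0.2048  0.0328]
side front x pct [0.5694 0.5702 0.5708 0.5715]
8.0167 [0.41614006 0.36628294 0.24120301] [ 0.63482895 -0.21710811  0.30000426]
```

View pics/f.png

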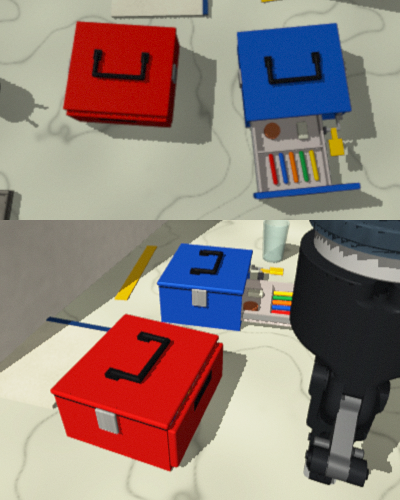

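The red tray is flush against its box, top at about (120,120) in the picture. The blue tray and lever (336,143) haven't changed, and the arm is clear.

```bash
python3 -c "
from plant import *
print(job_done())"
```

```text
the job is handed in; nothing more can be done
None
```

The job is done and handed in at about 8 s. The red lever was pressed down first, then the red tray was pushed fully home.

- **Lever:** I pressed it with the shut fingertips until it met its firm stop at 20 N. It stayed down after I lifted off.
- **Tray:** It slid in freely at 2–3 N. At the stop I pushed to 22 N, and it moved no further.
- **Final check:** In both camera views the red front panel is against its box. It travelled about 129 mm, against the 130 mm expected.
- **Blue box:** The blue lever was within 1 mm of where it started in both views. Its tray also looks unmoved in the final top view.
- **Arm:** It ended clear of everything, with the wrist force reading under 1 N.

No check failed or disagreed. While the lever went down, the force read about 0.7 N in the pauses, below the 3–5 N stated. I took this as friction holding it, and a closer picture showed the lever had tipped.

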